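# Index an antenna board to 45 degrees on the polarisation table

### The job

The antenna sample on the indexing table is to be measured at slant 45. With the fingertips only, push the locking pawl's paddle outwards until its roller is well clear of the toothed ring, push the ring's lever round the arc until its pointer stands at the 45 degree line (the long line in the middle of the scale), then push the pawl back in so that its roller is fully home in the notch and locks the ring. Pinch neither paddle, leave the board lying in its nest, and leave the loose things beside the table alone.

Things in the scene. Friction and masses are not known exactly. Their poses are not given: they have to be found in the camera images.
- stage: indexing table, fixed: round aluminium plate 172 mm across, top 47 mm up, on a column (foot 104 mm across), with a scale arc (radius 80 to 115 mm) towards its own -x. Origin: underside of the foot, on the ring's axis; z up. On it turns a steel ring with V notches every 15 degrees (tips at radius 58 mm, 49 to 57 mm up) and a white platform (radius 44 mm, top 65 mm up) whose six pins (72 mm up) are the board's nest
- ring (a joint): scale reading in rad: 0 at the start (pointer at one long end line), 0.785 = 45 degrees, stops at -0.06 and 1.64. Grows counter-clockwise from above; the lever points to 135 degrees plus this about z from the table's +x. Turns with friction (about 3 N at the paddle), stays where left; locked while the pawl's roller is in a notch
- ring_paddle (a point): middle of the black upright paddle on the ring's lever, 83 mm from the ring's axis, 87 mm above the bench. 22 mm wide along the lever, 14 mm thick round the arc, 59 to 107 mm above the bench; push its flat sides. x axis: along the lever to the ring's axis; z up. The pointer tip is 14 mm further out, 50 mm above the bench
- pawl (a joint): pawl angle in rad: 0 = roller home in a notch (at the start), grows outwards (clockwise from above), stop 0.42; roller clear of the teeth above 0.16. Stays where left (friction 1.5 N at its paddle). Pushed in (about 6 N), the roller centres in the notch and turns the ring along if that is within about 3 degrees of the mark; further off it stops on a tooth at about 0.13
- pawl_pivot (a point): axis of the pawl (vertical), on top of its boss, 58 mm above the bench. The pawl's paddle is 83.5 mm from it
- pawl_paddle (a point): middle of the black upright paddle at the pawl's free end, 79 mm above the bench; 22 mm wide along the pawl (its x axis, away from the pivot), 14 mm thick along its y axis, which points inwards to the ring; from 50 to 97 mm above the bench. Push its flat sides
- mark_45 (a point): the middle long line (45 degrees) on the scale arc, on the table's -x axis, 105 mm from the ring's axis, 47 mm above the bench. Black lines every 5 degrees: long at 0, 45 and 90, medium every 15, the rest short
- board: antenna sample board 48 x 49 x 8 mm with a brass connector, lying loose between the pins of the nest on the platform, its underside 65 mm above the bench, its connector's top 73 mm; it turns with the ring. Origin: centre of its underside
- attenuator: loose black finned attenuator, 20 x 58 x 20 mm, left of the table; leave it alone. Origin: centre of its underside
- adapter: loose brass coaxial adapter, 11 x 28 x 10 mm, left of and behind the table; leave it alone
- torque_wrench: loose small torque wrench, blue and bright, 19 x 147 x 10 mm, left of the table beyond the attenuator; leave it alone
Not all that is in view belongs to the job. Leave any black look-alike of the board alone.

How it is judged:
By the outcome, as a careful person would: the job done as asked, in the order asked, and still so for the second after the job is handed in, with the robot touching nothing.
It also fails if it takes over 58 s, if anything falls off the work surface, if the arm or the gripper's body presses on something with over 40 N, if the wrist force passes 120 N, or if a joint passes its speed limit or range.

### The arm

A 6-joint arm with a two-finger parallel gripper is mounted at the origin on the work surface; the furniture and walls round the work are solid. World frame = base frame: x ahead of the robot, y to its left, z up, the work surface at z = 0. Lengths are in mm, angles in degrees, forces in N, time in s.
With the tool pointing down it reaches from about 350 to 850 mm from the base axis. Payload 8.1 kg.
Tool frame: the origin (TCP) lies between the finger pads; the fingertips stand 22 mm ahead of it and the grasp point (between the pads) lies 3 mm ahead of it; z points along the fingers, y is the line along which they close (so a half turn about z gives the same grasp; the last joint's range is limited). The gripper opens to 85 mm and grips with 20 to 120 N. Pads are 22 mm wide; open, the fingers measure 114 mm over their backs; the gripper's body (76 mm by 85 mm) begins 54 mm behind the grasp point. The pads swing forward as they close: fully open they stand 13 mm farther back than shut.
Start: joints at [70.68, 7.471, 85.268, -0, 87.261, -4.893], TCP at [149.466, 581.09, 253.292] pointing down, gripper open.
Joint ranges: [-169.43, 169.43], [-51.17, 129.36], [1.28, 143.12], [-76.62, 256.62], [0, 156.53], [-152.29, 152.29]. Speed limits (degrees/s): [136.94, 136.94, 159.86, 180, 180, 180].

### API

Orientations are given as [roll, pitch, yaw] about the fixed x, y, z axes, in that order (R = Rz(yaw) Ry(pitch) Rx(roll)).
In Python, from bench import r, vision gives the robot as it stands.
- The arm moves only by the tool step_arm, never from a script. Its argument "targets" is a list that holds one entry, the list of rows, each a list of 6 numbers: the shift along the world's x, y, z in mm, then the turn, a rotation vector about the world's x, y, z in rad. In form: [[[x, y, z, rx, ry, rz], ...]]. A call has 1 to 12 rows; each row is the pose to reach, as a shift and turn from the pose commanded when the call began; what a row does not reach only later rows make up. A row lasts 1/12 s, in which the tool goes at most 41.7 mm and 7.16 degrees, less where a joint would pass 70% of its speed; a pose out of reach is approached as far as the arm can. A call with a gripper value outside its range is refused whole. "fingers" is the gripper's target within -1 to 1 (shut at 1, half-way at 0, fully open at -1), set as the call begins (left out, the last holds). The fingers move at their own pace and stop on an object; "newtons" is the grip in N (left out, the last holds). Time passes only in rows, so rows that repeat a pose let the fingers close. It gives the time, the measured TCP pose, the force, the opening and the grip force at its end, in the units of the state.
- r.sense(): the state, without advancing time (a new reading comes with each control period).
- vision.snapshot(name): name is "scene" or "top" or "wrist"; returns a dict with "img" (420x560x3 uint8, blue, green, red), "mtx" (3x3 intrinsics, pixels), "eye" and "attitude" of the camera in the world. Camera axes: x right, y up, looking along -z (the intrinsics and any distortion apply to the point x, -y, -z); pixel columns grow to the right and rows downward; lengths in mm; the calibration is good to about 2 mm. A picture is of the moment at which its call begins. There is no depth.
- r.hand_in(): hands the job in; it is judged then, once.
The state is a dict: "time": time; "joint_pos": joint angles; "qd": joint speeds; "joint_efforts": joint torques, N m; "tool_pos": TCP position; "tcp_rot": TCP orientation; "ft_force": force on the tool from outside, world axes, zero at the start; "wrist_torque": the same for the moment, N m; "finger_gap": finger opening in mm; "grip_force": force on a finger pad.
Only numpy, scipy, OpenCV 4.12 (cv2) and the standard library are available. Lean on these libraries where they do the work, as an engineer would, in place of code of your own. Each camera call takes 0.05 s, during which the arm holds its last target. There are 200 camera calls.

## Working session

There is one attempt and no reset: what is moved stays moved. The work goes in short steps, Python scripts to look and compute and a tool call to move; the robot and the scene stay as the last step left them, time stands still between calls to the robot, and variables do not carry over. Pictures are saved under pics/ and viewed, at most 10 in all, crops included, and the job is handed in when it is done.

Besides the shell and the picture viewer there is one more tool, called after "Emit:" by a JSON object that holds its "op" and its "data", one argument or row to a line. step_arm: Moves the arm, as the interface text tells. Its arguments: {"type":"object","properties":{"targets":{"type":"array"},"fingers":{"type":"number"},"newtons":{"type":"number"}},"required":["targets"]}

```bash
mkdir -p pics; ls; python3 - <<'E'
from bench import r,vision
import cv2,pickle
d={}
for n in("scene","top"):
    s=vision.snapshot(n);d[n]=s;cv2.imwrite(f"pics/{n}0.png",cv2.resize(s["img"],(800,600),interpolation=cv2.INTER_CUBIC))
    print(n,s["mtx"],s["eye"],s["attitude"],[k for k in s])
pickle.dump(d,open("s0.pkl","wb"))
print(r.sense())
E
```

```text
pics
scene [[427.01203239   0.         283.6104444 ]
 [  0.         427.01203239 209.93135177]
 [  0.           0.           1.        ]] [  57.84614824 -432.5969499   583.98650138] [ 58.35247964  -0.66209087 -38.90641139] ['img', 'mtx', 'eye', 'attitude']
top [[399.21024064   0.         280.2350902 ]
 [  0.         399.21024064 215.73494184]
 [  0.           0.           1.        ]] [483.68765842 159.63726791 935.63317806] [  4.96175748   1.79935832 -89.69430915] ['img', 'mtx', 'eye', 'attitude']
{'time': 0.1, 'joint_pos': array([ 7.06809997e+01,  7.51035269e+00,  8.53238806e+01,  1.25740383e-03,
        8.72615058e+01, -4.89416377e+00]), 'qd': array([-0.06904368,  0.03054074, -0.00288979,  0.01381709,  0.0281619 ,
        0.03790827]), 'joint_efforts': array([ 2.78691732e-04, -5.70949030e+01, -5.01942623e+01, -2.27112687e-04,
        8.15882406e-03, -1.25097245e-05]), 'tool_pos': array([149.29487185, 580.65266373, 252.34570597]), 'tcp_rot': array([-1.79904717e+02, -9.41930581e-03,  1.65575095e+02]), 'ft_force': array([-0.10983616, -0.08383946, -0.20390632]), 'wrist_torque': array([ 0.00705083, -0.0350023 ,  0.07535581]), 'grip_force': 0.0, 'finger_gap': 85.48648772413837}
```

View pics/top0.png

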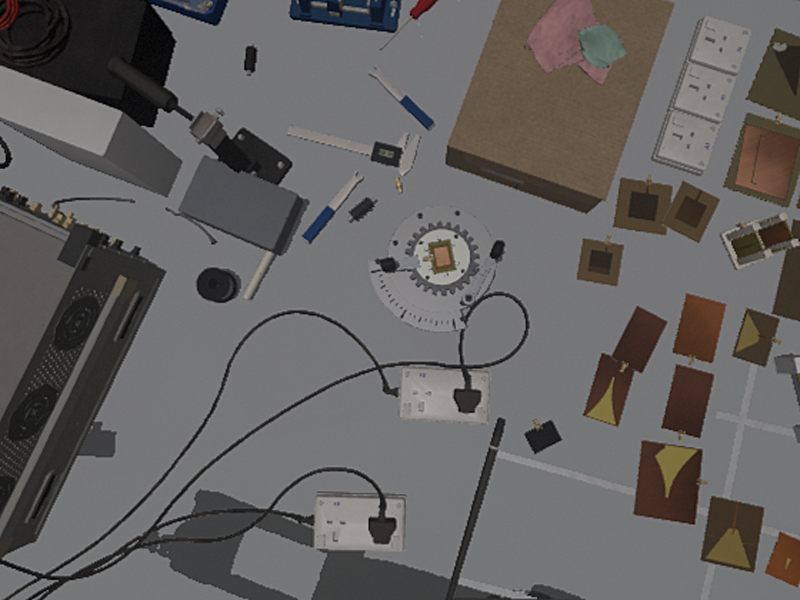

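View pics/scene0.png

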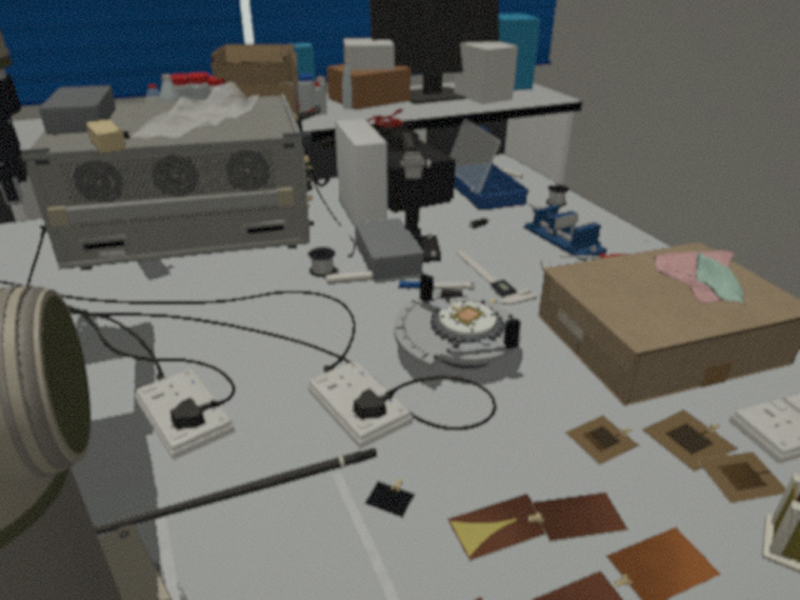

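The top view shows the table at (440,255). The candidate black uprights are the ring paddle at about (387,265), with its lever and pointer on the left, and the pawl paddle at about (497,250), with its pivot boss near (468,298). The loose attenuator is at (362,210), and the black look-alike board is at (543,436). I'll check the choice in one close crop.

```bash
python3 - <<'E'
import cv2,pickle
im=pickle.load(open("s0.pkl","rb"))["top"]["img"]
c=im[140:238,250:380]  # 130x98
cv2.imwrite("pics/crop0.png",cv2.resize(c,None,fx=6,fy=6,interpolation=cv2.INTER_CUBIC))
E
```

```text
(no output)
```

View pics/crop0.png

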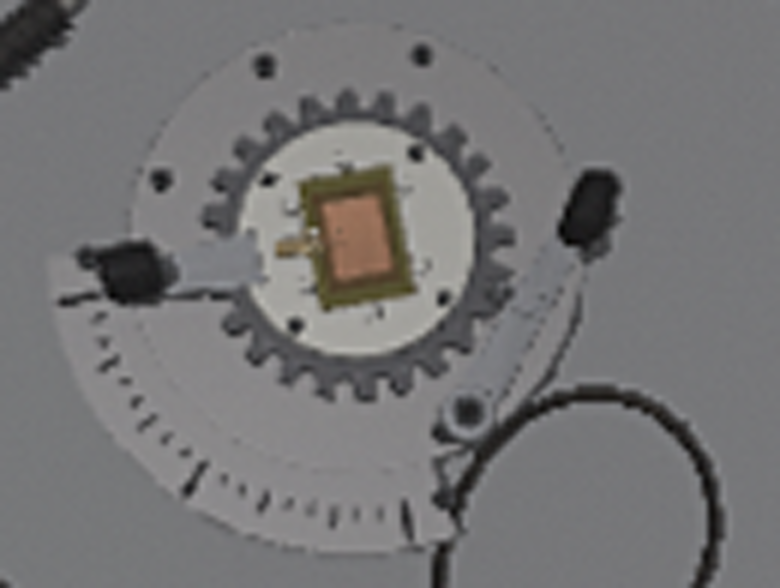

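The crop confirms the choice. The ring axis is at about (356,238), the ring paddle at (135,272) by the 0 line, and the 45 line at (195,478). The pawl pivot is at (468,411) and the pawl paddle at (592,208).

```bash
cat >h.py <<'E'
import numpy as np
from scipy.spatial.transform import Rotation as R
def rot(s):
    return R.from_euler("xyz",s["attitude"],degrees=True).as_matrix()
def back(s,uv,z):
    K=s["mtx"];d=np.array([(uv[0]-K[0,2])/K[0,0],-(uv[1]-K[1,2])/K[1,1],-1])
    d=rot(s)@d;e=np.array(s["eye"]);return e+d*(z-e[2])/d[2]
def proj(s,p):
    c=rot(s).T@(np.array(p)-s["eye"]);K=s["mtx"]
    return np.array([K[0,0]*c[0]/-c[2]+K[0,2],-K[1,1]*c[1]/-c[2]+K[1,2]])
E
python3 - <<'E'
import pickle,numpy as np
from h import *
d=pickle.load(open("s0.pkl","rb"));s=d["top"]
f=lambda x,y,z:back(s,(250+x/6-.4,140+y/6-.4),z)[:2]
P=dict(c=f(356,238,65),c_teeth=f(357,246,57),m45=f(195,479,47),m0=f(80,298,47),m90=f(407,520,47),pivot=f(468,411,58),pawl=f(592,208,79),ringp=f(133,272,87))
for k,v in P.items():print(k,v.round(1))
c=(P["c"]+P["c_teeth"])/2
for k in P:
    v=P[k]-c;print(k,np.hypot(*v).round(1),np.degrees(np.arctan2(v[1],v[0])).round(1))
v=P["pawl"]-P["pivot"];print("pawl",np.hypot(*v),np.degrees(np.arctan2(v[1],v[0])))
for k,z in(("c",65),("pivot",58)):
    q=proj(d["scene"],[*P[k],z]);print(k,"scene800",q*800/560)
E
```

```text
c [640.  124.6]
c_teeth [638.4 123.9]
m45 [552.4 183.8]
m0 [620.4 227.3]
m90 [537.4 105.1]
pivot [576.9  83.3]
pawl [648.4  40.2]
ringp [623.7 205.3]
c 0.9 23.8
c_teeth 0.9 -156.2
m45 105.2 145.5
m0 104.7 100.3
m90 103.5 -169.3
pivot 74.5 -146.7
pawl 84.5 -83.8
ringp 82.5 100.8
pawl 83.42090413735687 -31.098045275206594
c scene800 [467.259925   314.92364681]
pivot scene800 [455.44648856 345.41459227]
```

Emit:
{"op": "step_arm", "data": {
  "targets": [
    [[20,-20,0,0,0,-0.08],[46,-46,0,0,0,-0.18],[72,-72,0,0,0,-0.28],[98,-98,0,0,0,-0.38],[124,-124,0,0,0,-0.48],[150,-150,0,0,0,-0.58],[176,-176,0,0,0,-0.68],[202,-202,0,0,0,-0.78],[228,-228,0,0,0,-0.88],[254,-254,0,0,0,-0.98],[280,-280,0,0,0,-1.08],[306,-306,0,0,0,-1.18]]
  ],
  "fingers": 1,
  "newtons": 30
}}

```text
time: 1.1
tool_pos: [456.3, 273.4, 253.0]
tcp_rot: [-180.0, 0.0, 97.7]
ft_force: [0.6, 0.5, -0.5]
finger_gap: -0.3
grip_force: 0.0
```

Emit:
{"op": "step_arm", "data": {
  "targets": [
    [[26,-26,-5,0,0,-0.1],[52,-52,-10,0,0,-0.2],[78,-80,-20,0,0,-0.3],[104,-106,-30,0,0,-0.4],[130,-132,-40,0,0,-0.5],[156,-158,-50,0,0,-0.6],[180,-186,-60,0,0,-0.7],[198,-204,-70,0,0,-0.8],[206,-212,-76,0,0,-0.838],[206,-212,-76,0,0,-0.838],[206,-212,-76,0,0,-0.838],[206,-212,-76,0,0,-0.838]]
  ]
}}

```text
time: 2.1
tool_pos: [661.0, 63.8, 177.3]
tcp_rot: [-180.0, 0.0, 50.1]
ft_force: [0.0, 0.5, -0.1]
finger_gap: 0.1
grip_force: 0.0
```

```bash
python3 - <<'E'
from bench import r,vision
import cv2,pickle
s=vision.snapshot("wrist");pickle.dump(s,open("w1.pkl","wb"));cv2.imwrite("pics/w1.png",cv2.resize(s["img"],(800,600),interpolation=cv2.INTER_CUBIC))
q=r.sense();print(q["time"],q["tool_pos"],q["tcp_rot"],q["ft_force"],q["finger_gap"],s["eye"],s["attitude"])
E
```

```text
2.15 [661.07819967  64.14281158 177.83720051] [-1.79999202e+02 -2.34977435e-02  5.00791236e+01] [ 0.43916261 -0.02410462 -0.54886765] 0.12828654031884756 [714.86020988 125.88654643 297.94136157] [-1.88688415e+01  2.64768869e-02 -3.99195254e+01]
```

View pics/w1.png

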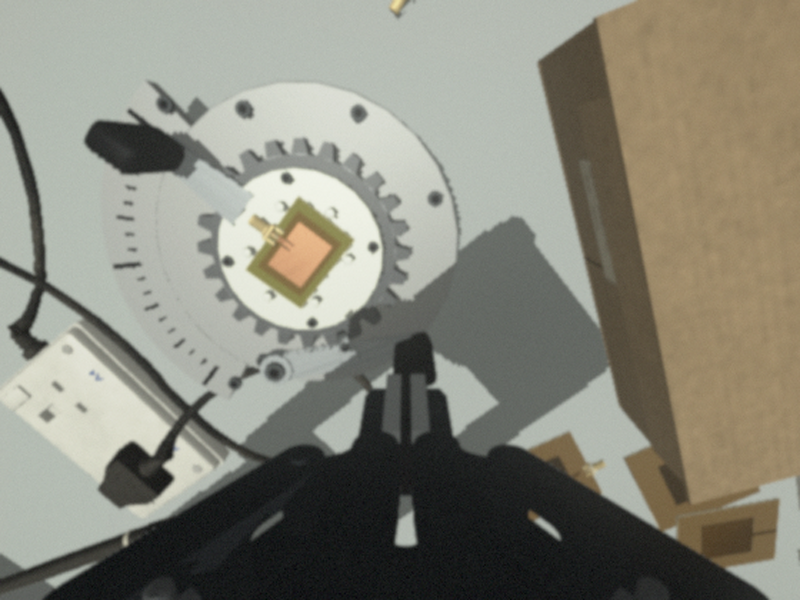

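The wrist view shows the pivot at (275,371), the 45 line at (125,265), the platform centre at (301,248), the ring paddle at (135,147) and the pawl paddle at (413,358) just ahead of the shut tips.

```bash
python3 - <<'E'
import pickle
from h import *
s=pickle.load(open("w1.pkl","rb"));k=.7
for n,x,y,z in(("c",301,248,65),("m45",126,265,47),("pivot",275,371,58),("pawltop",416,345,97)):print(n,back(s,(x*k,y*k),z)[:2].round(1))
E
```

```text
c [642.1 125.1]
m45 [552.  182.7]
pivot [575.8  81.5]
pawltop [661.7  54.3]
```

Emit:
{"op": "step_arm", "data": {
  "targets": [
    [[0,0,-20,0,0,0.05],[0,0,-40,0,0,0.1],[0,0,-58,0,0,0.14],[0,0,-70,0,0,0.14],[0,0,-77,0,0,0.14],[0,0,-80,0,0,0.14],[0,0,-80,0,0,0.14],[0,0,-80,0,0,0.14]]
  ]
}}

```text
time: 2.82
tool_pos: [662.1, 63.3, 98.5]
tcp_rot: [179.9, -0.0, 58.0]
ft_force: [-0.3, -0.2, 0.0]
finger_gap: 0.0
grip_force: 0.0
```

Emit:
{"op": "step_arm", "data": {
  "targets": [
    [[-1,-3,0,0,0,0],[-3,-6,0,0,0,0],[-4,-9,0,0,0,-0.03],[-6,-13,0,0,0,-0.08],[-8,-17,0,0,0,-0.13],[-10,-20,0,0,0,-0.17],[-12,-23,0,0,0,-0.21],[-13,-26,0,0,0,-0.25],[-15,-29,0,0,0,-0.29],[-17,-32,0,0,0,-0.31],[-17,-32,0,0,0,-0.31]]
  ]
}}

```text
time: 3.73
tool_pos: [644.5, 30.4, 98.0]
tcp_rot: [180.0, -0.0, 40.1]
ft_force: [-0.3, 1.2, -0.1]
finger_gap: 0.0
grip_force: 0.0
```

```bash
python3 - <<'E'
from bench import r,vision
import cv2,pickle
q=r.sense();print(q["time"],q["tool_pos"],q["tcp_rot"],q["ft_force"])
s=vision.snapshot("top");cv2.imwrite("pics/t2.png",cv2.resize(s["img"][140:238,250:380],None,fx=6,fy=6,interpolation=cv2.INTER_CUBIC))
E
```

```text
3.7333 [644.52343393  30.39238107  97.96791644] [ 1.79962311e+02 -3.23420163e-02  4.01408103e+01] [-0.26423339  1.18758456 -0.14959615]
```

View pics/t2.png

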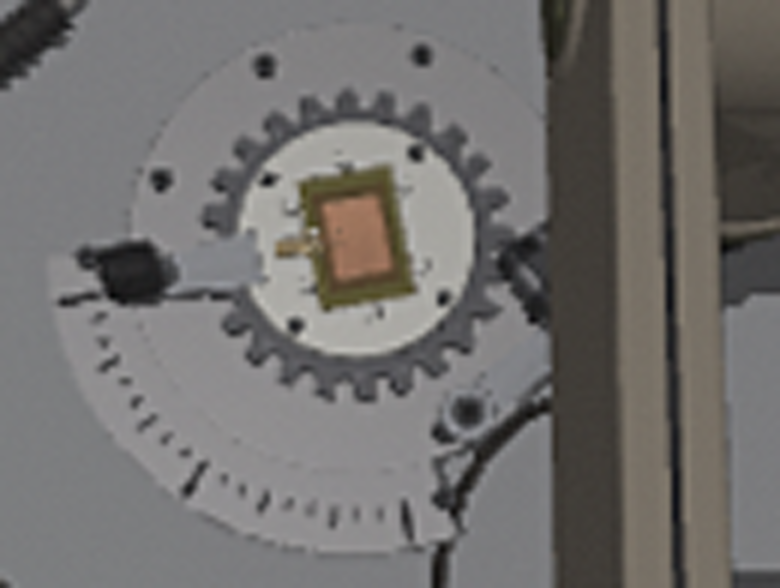

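The pawl has swung out under the fingers and its roller is off the ring. I'm backing off, lifting, and crossing over to the ring paddle.

Emit:
{"op": "step_arm", "data": {
  "targets": [
    [[3,2,0,0,0,0],[5,4,10,0,0,0],[6,5,35,0,0,0],[6,5,60,0,0,0],[6,15,65,0,0,-0.05],[6,45,65,0,0,-0.13],[6,80,65,0,0,-0.23],[6,115,65,0,0,-0.33],[6,145,65,0,0,-0.43],[6,168,65,0,0,-0.5],[6,180,65,0,0,-0.52],[6,180,65,0,0,-0.52]]
  ]
}}

```text
time: 4.78
tool_pos: [650.3, 214.7, 163.1]
tcp_rot: [-179.9, -0.0, 10.6]
ft_force: [-0.2, 0.5, -0.6]
finger_gap: 0.3
grip_force: 0.0
```

```bash
python3 - <<'E'
from bench import r,vision
import cv2,pickle
q=r.sense();print(q["time"],q["tool_pos"],q["tcp_rot"],q["ft_force"])
s=vision.snapshot("top");cv2.imwrite("pics/t3.png",cv2.resize(s["img"][140:238,250:380],None,fx=6,fy=6,interpolation=cv2.INTER_CUBIC))
E
```

```text
4.7833 [650.25780958 214.71640082 163.06356611] [-1.79948425e+02 -4.66037106e-02  1.05851111e+01] [-0.17985501  0.50470671 -0.59843253]
```

View pics/t3.png

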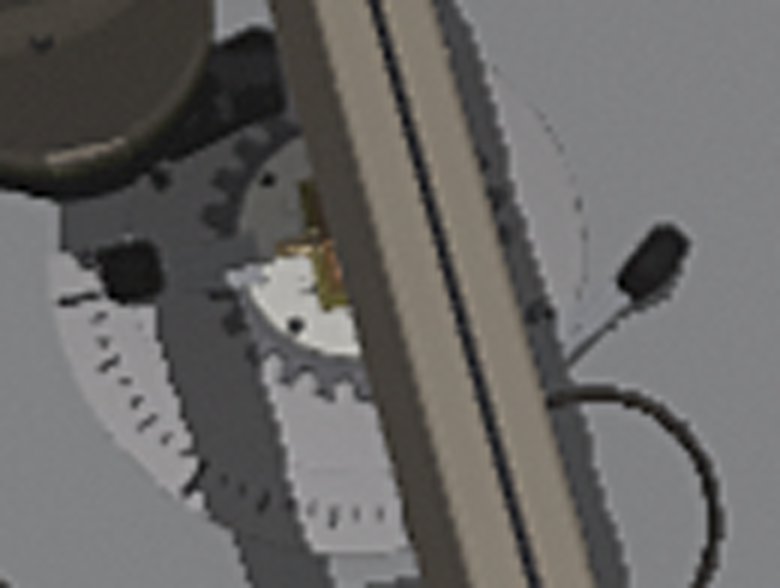

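Emit:
{"op": "step_arm", "data": {
  "targets": [
    [[0,0,-25,0,0,0],[0,0,-45,0,0,0],[0,0,-58,0,0,0],[0,0,-65,0,0,0],[0,0,-65,0,0,0],[0,0,-65,0,0,0],[-3,0,-65,0,0,0],[-6,-1,-65,0,0,0],[-9,-2,-65,0,0,0],[-13,-2,-65,0,0,0.05],[-17,-2,-65,0,0,0.1]]
  ]
}}

```text
time: 5.75
tool_pos: [634.3, 209.1, 98.7]
tcp_rot: [180.0, -0.2, 16.3]
ft_force: [3.8, -0.2, -1.2]
finger_gap: -0.3
grip_force: 1.5
```

Emit:
{"op": "step_arm", "data": {
  "targets": [
    [[-4,0,0,0,0,0.05],[-8,-1,0,0,0,0.1],[-12,-2,0,0,0,0.15],[-16,-3,0,0,0,0.2],[-20,-4,0,0,0,0.24],[-24,-5,0,0,0,0.29],[-28,-7,0,0,0,0.34],[-32,-8,0,0,0,0.39],[-35,-10,0,0,0,0.44],[-39,-12,0,0,0,0.49],[-42,-14,0,0,0,0.53],[-45,-16,0,0,0,0.57]]
  ]
}}

```text
time: 6.75
tool_pos: [589.1, 193.5, 98.6]
tcp_rot: [179.9, -0.2, 48.9]
ft_force: [3.7, 1.2, -0.9]
finger_gap: 0.1
grip_force: 1.4
```

Emit:
{"op": "step_arm", "data": {
  "targets": [
    [[-2,-2,0,0,0,0.03],[-4,-3,0,0,0,0.06],[-5,-4,0,0,0,0.07],[-5,-4,0,0,0,0.07],[-5,-4,0,0,0,0.07]]
  ]
}}

```text
time: 7.17
tool_pos: [583.9, 189.4, 98.2]
tcp_rot: [180.0, -0.1, 52.8]
ft_force: [1.4, 2.0, 2.3]
finger_gap: -0.1
grip_force: 1.2
```

Emit:
{"op": "step_arm", "data": {
  "targets": [
    [[4,3,0,0,0,0],[8,6,0,0,0,0],[10,8,20,0,0,0],[12,10,50,0,0,0],[30,10,80,0,0,0],[60,10,100,0,0,0],[95,0,120,0,0,0],[120,-10,130,0,0,0],[120,-10,130,0,0,0],[120,-10,130,0,0,0]]
  ]
}}

```text
time: 8.0
tool_pos: [704.8, 178.4, 226.9]
tcp_rot: [180.0, 0.0, 52.7]
ft_force: [-0.7, 1.1, -1.1]
finger_gap: 0.3
grip_force: 0.0
```

```bash
python3 - <<'E'
from bench import r,vision
import cv2,pickle
q=r.sense();print(q["time"],q["tool_pos"],q["tcp_rot"],q["ft_force"])
s=vision.snapshot("wrist");pickle.dump(s,open("w4.pkl","wb"));cv2.imwrite("pics/w4.png",cv2.resize(s["img"],(800,600),interpolation=cv2.INTER_CUBIC))
E
```

```text
8.0 [704.78107031 178.36626348 226.86942753] [1.79997461e+02 7.80591543e-03 5.27137976e+01] [-0.73967573  1.12497598 -1.09147346]
```

View pics/w4.png

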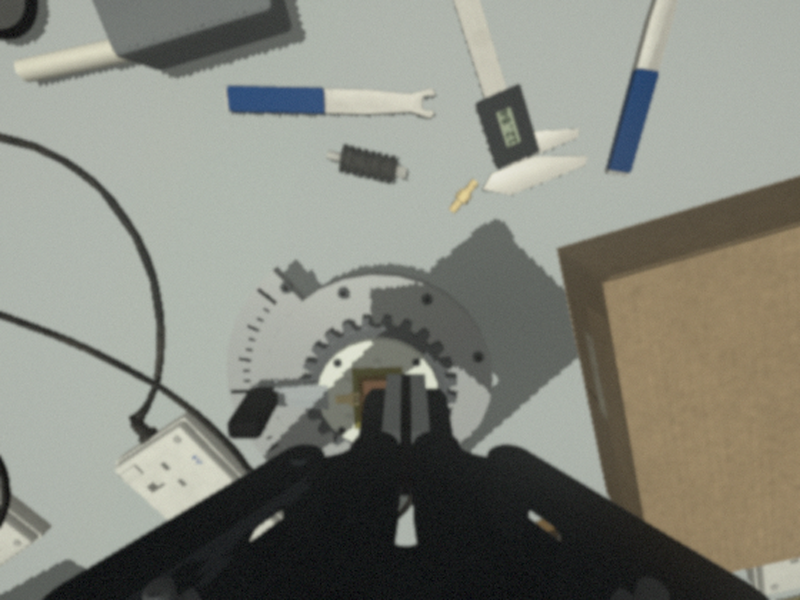

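Emit:
{"op": "step_arm", "data": {
  "targets": [
    [[-10,-18,0,0,0,0],[-26,-48,0,0,0,-0.04],[-42,-78,0,0,0,-0.08],[-58,-108,-5,0,0,-0.12],[-74,-138,-15,0,0,-0.16],[-88,-164,-30,0,0,-0.2],[-96,-180,-45,0,0,-0.22],[-98,-184,-60,0,0,-0.22],[-98,-184,-60,0,0,-0.22],[-98,-184,-60,0,0,-0.22]]
  ]
}}

```text
time: 8.88
tool_pos: [603.6, -4.2, 165.7]
tcp_rot: [-179.8, 0.1, 40.2]
ft_force: [0.6, -0.5, 0.3]
finger_gap: -0.3
grip_force: 0.0
```

```bash
python3 - <<'E'
from bench import r,vision
import cv2,pickle
q=r.sense();print(q["time"],q["tool_pos"],q["tcp_rot"],q["ft_force"])
s=vision.snapshot("top");pickle.dump(s,open("t5.pkl","wb"));cv2.imwrite("pics/t5.png",cv2.resize(s["img"][155:238,255:365],None,fx=7,fy=7,interpolation=cv2.INTER_CUBIC))
E
```

```text
8.8833 [603.6324169   -4.19093253 165.74809151] [-1.79834291e+02  1.31735805e-01  4.02127330e+01] [ 0.64051436 -0.46730733  0.33313096]
```

View pics/t5.png

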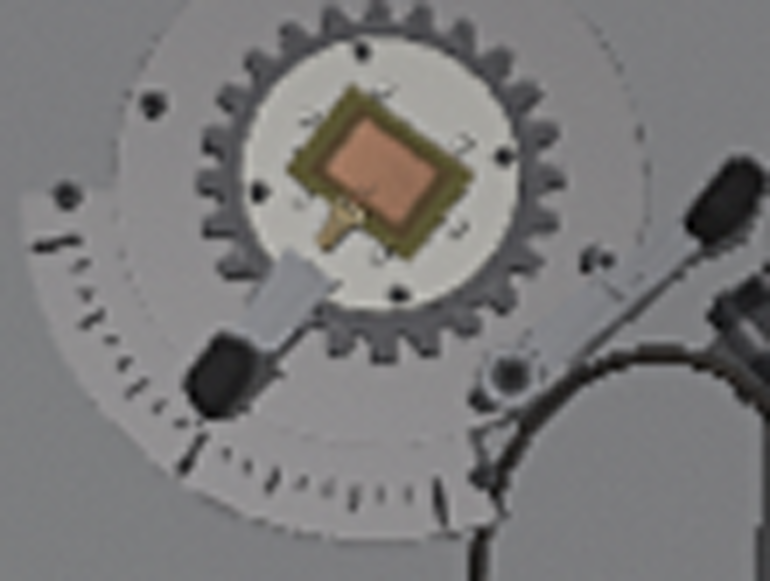

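The ring paddle is at (222,375), just short of the 45 line at (193,452). The pawl roller is at (597,260), well clear of the teeth. I'll get the ring angle from the four platform pins.

```bash
python3 - <<'E'
import pickle
from h import *
s=pickle.load(open("t5.pkl","rb"))
A=[(268,180),(416,153),(443,298),(295,325)];B=[(260,190),(362,51),(504,156),(399,294)]
a=np.array([back(s,(250+x/6-.4,140+y/6-.4),65)[:2] for x,y in A]);b0=np.array([back(s,(255+x/7-.4,155+y/7-.4),65)[:2] for x,y in B])
print(a.mean(0),b0.mean(0))
f=lambda p:np.degrees(np.arctan2(*(p-p.mean(0)).T[::-1]))
for k in range(4):
    d=(f(np.roll(b0,k,0))-f(a)+180)%360-180
    print(k,d.round(1),d.mean())
# board corners/lever line
c=np.array([640,124.8])
p=back(s,(255+222/7-.4,155+377/7-.4),87)[:2]-c;print(np.hypot(*p),np.degrees(np.arctan2(p[1],p[0])))
q=back(s,(255+190/7-.4,155+458/7-.4),47)[:2]-c;print(np.degrees(np.arctan2(q[1],q[0])))
pv=np.array([576.9,83.3]);w=back(s,(255+727/7-.4,155+203/7-.4),79)[:2]-pv;print(np.hypot(*w),np.degrees(np.arctan2(w[1],w[0])))
E
```

```text
[639.65790895 124.78885515] [640.0043029  124.31821299]
0 [42.6 43.7 42.2 42.9] 42.84689501928053
1 [132.5 133.2 133.2 132.4] 132.8468950192805
2 [-137.9 -136.9 -137.3 -136.5] -137.1531049807195
3 [-46.9 -47.4 -47.4 -47. ] -47.15310498071947
83.07015181604554 143.87446747776207
146.09455150848913
82.47159395130024 -51.75250618312086
```

Emit:
{"op": "step_arm", "data": {
  "targets": [
    [[-1,16,0,0,0,0.02],[-3,48,0,0,0,0.06],[-5,80,0,0,0,0.1],[-8,112,0,0,0,0.15],[-10,144,0,0,0,0.2],[-13,174,0,0,0,0.25],[-15,196,0,0,0,0.27],[-15,204,-15,0,0,0.27],[-15,204,-40,0,0,0.27],[-15,204,-60,0,0,0.27],[-15,204,-70,0,0,0.27],[-15,204,-70,0,0,0.27]]
  ]
}}

```text
time: 9.93
tool_pos: [588.7, 199.8, 95.0]
tcp_rot: [-179.8, 0.2, 55.8]
ft_force: [-1.0, -0.6, -0.8]
finger_gap: 0.1
grip_force: 0.0
```

Emit:
{"op": "step_arm", "data": {
  "targets": [
    [[-2,-3,0,0,0,0],[-4,-6,0,0,0,0],[-6,-8,0,0,0,0],[-7,-10,0,0,0,0],[-8,-11,0,0,0,0],[-9,-12,0,0,0,0],[-9.2,-12.6,0,0,0,0],[-9.2,-12.6,0,0,0,0],[-9.2,-12.6,0,0,0,0]]
  ]
}}

```text
time: 10.68
tool_pos: [581.5, 186.6, 97.6]
tcp_rot: [180.0, -0.0, 55.7]
ft_force: [2.2, 1.7, 1.6]
finger_gap: 0.4
grip_force: 1.3
```

Emit:
{"op": "step_arm", "data": {
  "targets": [
    [[3,4,0,0,0,0],[7,9,0,0,0,0],[9,12,20,0,0,0],[9,12,50,0,0,0],[12,5,70,0,0,-0.02],[14,-20,70,0,0,-0.05],[16,-50,70,0,0,-0.09],[18,-82,70,0,0,-0.13],[20,-114,70,0,0,-0.17],[22,-146,70,0,0,-0.21],[24,-176,70,0,0,-0.25],[24,-191,70,0,0,-0.27]]
  ]
}}

```text
time: 11.68
tool_pos: [605.3, -7.6, 166.8]
tcp_rot: [180.0, 0.1, 40.0]
ft_force: [1.1, -1.0, -0.1]
finger_gap: 0.4
grip_force: 0.0
```

```bash
python3 - <<'E'
from bench import r,vision
import cv2,pickle
q=r.sense();print(q["time"],q["tool_pos"],q["tcp_rot"],q["ft_force"])
s=vision.snapshot("top");pickle.dump(s,open("t6.pkl","wb"));cv2.imwrite("pics/t6.png",cv2.resize(s["img"][155:238,255:365],None,fx=7,fy=7,interpolation=cv2.INTER_CUBIC))
E
```

```text
11.6833 [605.31528364  -7.62735678 166.79524736] [1.79990923e+02 8.60355507e-02 3.99765673e+01] [ 1.11275761 -0.97895613 -0.10132997]
```

View pics/t6.png

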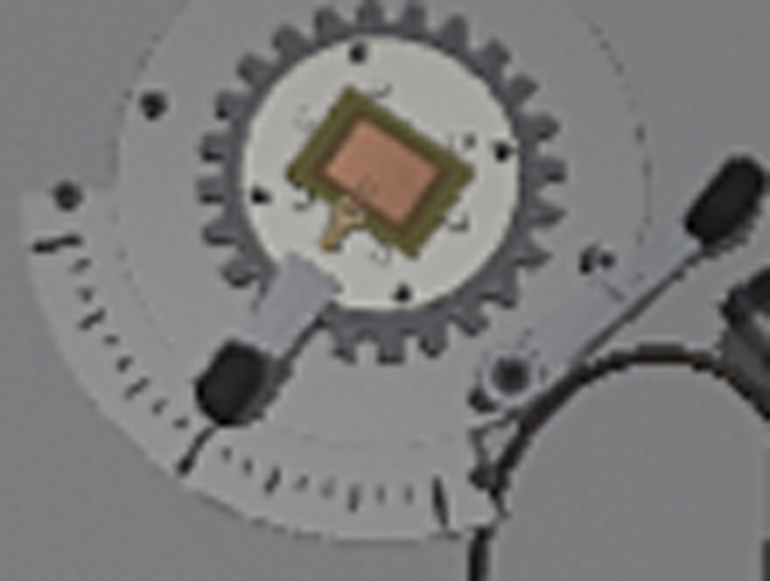

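The pointer is now on the 45 line (tip at about (185,465)) and the pawl is still out. Next I push the pawl back in from outside.

Emit:
{"op": "step_arm", "data": {
  "targets": [
    [[0,0,-20,0,0,0],[0,0,-45,0,0,0],[0,0,-65,0,0,0],[0,0,-76,0,0,0],[0,0,-76,0,0,0],[2,3,-76,0,0,0],[5,6,-76,0,0,0],[9,10,-76,0,0,0],[12,12,-76,0,0,0.04],[15,14,-76,0,0,0.08],[18,16,-76,0,0,0.12],[20,18,-76,0,0,0.15]]
  ]
}}

```text
time: 12.73
tool_pos: [627.1, 13.5, 93.2]
tcp_rot: [179.8, -0.1, 48.9]
ft_force: [0.3, -3.4, 0.0]
finger_gap: -0.2
grip_force: 1.1
```

Emit:
{"op": "step_arm", "data": {
  "targets": [
    [[2,1,0,0,0,0.02],[4,3,0,0,0,0.05],[6,4,0,0,0,0.08],[8,6,0,0,0,0.1],[10,8,0,0,0,0.13],[11,9,0,0,0,0.15],[12,10,0,0,0,0.16],[13,11,0,0,0,0.17],[14,12,0,0,0,0.18],[14,12,0,0,0,0.18]]
  ]
}}

```text
time: 13.57
tool_pos: [639.4, 25.6, 91.5]
tcp_rot: [180.0, -0.0, 59.1]
ft_force: [0.2, -1.9, 0.8]
finger_gap: -0.2
grip_force: 0.7
```

Emit:
{"op": "step_arm", "data": {
  "targets": [
    [[0.3,0.4,0,0,0,0],[0.5,0.9,0,0,0,0],[0.8,1.3,0,0,0,0],[1,1.7,0,0,0,0],[1,1.7,0,0,0,0]]
  ]
}}

```text
time: 13.98
tool_pos: [639.9, 26.3, 91.3]
tcp_rot: [-180.0, 0.1, 59.1]
ft_force: [-3.2, -5.6, 4.0]
finger_gap: -0.1
grip_force: 3.4
```

Emit:
{"op": "step_arm", "data": {
  "targets": [
    [[0.3,0.4,0,0,0,0],[0.5,0.9,0,0,0,0],[0.5,0.9,0,0,0,0]]
  ]
}}

```text
time: 14.23
tool_pos: [640.2, 26.7, 91.3]
tcp_rot: [-180.0, 0.1, 59.1]
ft_force: [-3.9, -8.4, 5.1]
finger_gap: 0.1
grip_force: 4.6
```

Emit:
{"op": "step_arm", "data": {
  "targets": [
    [[0.4,0.7,0,0,0,0],[0.8,1.4,0,0,0,0],[1.2,2,0,0,0,0],[1.2,2,0,0,0,0],[1.2,2,0,0,0,0]]
  ]
}}

```text
time: 14.65
tool_pos: [640.6, 27.2, 91.3]
tcp_rot: [-179.9, 0.3, 59.0]
ft_force: [-10.9, -14.8, 8.9]
finger_gap: 0.5
grip_force: 8.4
```

Firm stop at 18 N. I'm retreating and taking a look.

Emit:
{"op": "step_arm", "data": {
  "targets": [
    [[-1.5,-2.5,0,0,0,0],[-5,-8,0,0,0,0],[-10,-16,0,0,0,0],[-18,-30,10,0,0,0],[-30,-50,40,0,0,0],[-40,-80,75,0,0,0],[-45,-105,100,0,0,0],[-45,-120,120,0,0,0],[-45,-120,120,0,0,0],[-45,-120,120,0,0,0]]
  ]
}}

```text
time: 15.48
tool_pos: [597.6, -91.1, 213.1]
tcp_rot: [179.8, -0.1, 59.0]
ft_force: [-0.7, 0.7, -0.5]
finger_gap: 0.0
grip_force: 0.0
```

```bash
python3 - <<'E'
from bench import r,vision
import cv2,pickle
q=r.sense();print(q["time"],q["tool_pos"],q["ft_force"])
s=vision.snapshot("top");pickle.dump(s,open("t7.pkl","wb"));cv2.imwrite("pics/t7.png",cv2.resize(s["img"][155:238,255:365],None,fx=7,fy=7,interpolation=cv2.INTER_CUBIC))
E
```

```text
15.4833 [597.61513722 -91.0754614  213.10740146] [-0.65532239  0.69814738 -0.46723646]
```

View pics/t7.png

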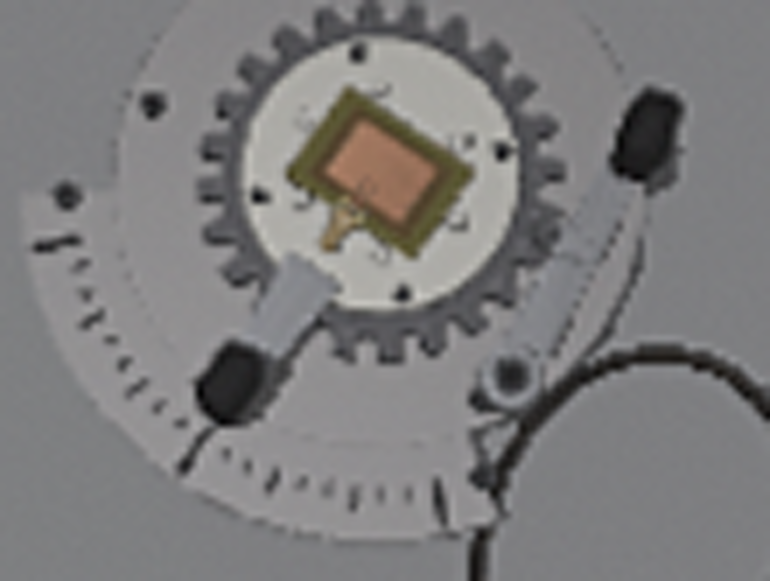

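The pawl paddle (648,135) is back by the ring, the pointer is on the 45 line and the board is in its nest. I'll compare the pawl numerically with its starting (home) image.

```bash
python3 - <<'E'
import pickle,cv2,numpy as np
a=pickle.load(open("s0.pkl","rb"))["top"]["img"];b=pickle.load(open("t7.pkl","rb"))["img"]
# pawl paddle region: phase shift; and control region (fixed scale)
for n,(y0,y1,x0,x1) in dict(paddle=(162,186,336,360),boss=(196,222,318,336),scale=(200,235,280,325)).items():
    f=lambda i:cv2.cvtColor(i,cv2.COLOR_BGR2GRAY)[y0:y1,x0:x1].astype(np.float32)
    A,B=f(a),f(b)
    w=cv2.createHanningWindow(A.shape[::-1],cv2.CV_32F)
    print(n,cv2.phaseCorrelate(A,B,w),np.abs(A-B).mean())
    m=lambda I:np.array([(g*(I<45)).sum()/(I<45).sum() for g in np.meshgrid(np.arange(I.shape[1]),np.arange(I.shape[0]))])
    if n=="paddle":print(m(A),m(B))
E
```

```text
paddle ((-0.7298610610765621, -0.1785615052876306), 0.8808823807371987) 5.48048
[11.64593301 11.8708134 ] [11.3490099  11.84405941]
boss ((0.10069620335383256, 0.41407123987442596), 0.9911127075736905) 6.8226495
scale ((0.3708395137846061, 0.2131662509515806), 0.5548646594271248) 14.539047
```

```bash
python3 -c "
from bench import r
print(r.hand_in())"
```

```text
the job is handed in; nothing more can be done
None
```

The job is handed in: the ring's pointer is at the 45 degree line, the pawl is pushed back in to a firm stop at its starting (home) position, the board is still in its nest, and I touched none of the loose things.

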